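Open the push-and-turn cap of a solvent tin

ROBOT

A 7-joint arm with a two-finger parallel gripper is mounted at the origin on the work surface; the furniture and walls round the work are solid. World frame = base frame: x ahead of the robot, y to its left, z up, the work surface at z = 0. Lengths are in mm, angles in rad, forces in N, time in s.
With the tool pointing down it reaches from about 350 to 900 mm from the base axis. Payload 8.1 kg.
Tool frame: the origin (TCP) lies on the centre line of the jaws, within the pads' length; the fingertips stand 11 mm ahead of it and the grasp point (between the pads) lies 8 mm behind it; z points along the fingers, y is the line along which they close (so a half turn about z gives the same grasp; the last joint's range is limited). The gripper opens to 92 mm and grips with 3 to 60 N. Pads are 19 mm wide; open, the fingers measure 130 mm over their backs; the gripper's body (75 mm by 190 mm) begins 47 mm behind the grasp point.
Start: joints at [-0.103, 0.434, 0.025, 1.573, -0.012, 1.134, -0.075], TCP at [625.013, -0.027, 237.742] pointing down, gripper open.
Joint ranges: [-2.62, 2.62], [-0.44, 2.09], [-1.27, 1.32], [0.08, 2.57], [-1.32, 4.46], [0.12, 2], [-2.74, 2.74]. Speed limits (rad/s): [2.22, 2.22, 3.01, 3.01, 3.14, 3.14, 3.14].

INTERFACE

Orientations are given as [roll, pitch, yaw] about the fixed x, y, z axes, in that order (R = Rz(yaw) Ry(pitch) Rx(roll)).
In Python, from plant import r, effector, kinematics, readout, eyes gives the robot as it stands. The module is installed in compiled form; this text tells all that it offers. Calls block until the motion is done:
- r.move_to(position, orientation): joint-space move of the TCP to a pose.
- r.move_straight(position, rot=None, v=150): straight line of the TCP; rot=None keeps the orientation; v is the mean speed in mm/s.
- r.set_joints(angles): joint-space move.
- effector.command_gripper(opening, effort=None): opening from 0.0 (shut) to 1.0 (fully open); effort is the grip in N (None keeps the last); returns when the fingers have stopped.
- r.wait(seconds).
- kinematics.inverse_kinematics(position, orientation): joint angles nearest the present ones, or None.
- readout.observe(): the state.
- eyes.snapshot(name): name is "scene" or "side" or "wrist"; returns (picture, depth): 480x640x3 uint8, blue, green, red; 480x640 float32, mm along the optical axis (not along the pixel's ray), 0 where there is no reading.
- eyes.camera_model(name): a dict with "mtx" (3x3 intrinsics, pixels), "world_from_camera" (4x4, takes a point from camera to world coordinates). Camera axes: x right, y up, looking along -z (the intrinsics and any distortion apply to the point x, -y, -z); pixel columns grow to the right and rows downward; lengths in mm; the calibration is good to about 2 mm. The wrist camera is an equidistant fisheye: a pixel r from the principal point sees the ray r / f radians off the axis. A picture is of the moment at which its call begins: read the wrist's pose just before it. camera_model takes no time and is no camera call; for the wrist camera it gives the pose at the moment of the call.
A pose or a line that the arm cannot do raises r.IKError and nothing moves.
- r.hand_in(): hands the job in; it is judged then, once.
The state is a dict: "time": time; "q": joint angles; "joint_vel": joint speeds; "joint_efforts": joint torques, N m; "tool_pos": TCP position; "orientation": TCP orientation; "contact_force": force on the tool from outside, world axes, zero at the start; "moment": the same for the moment, N m; "opening": opening from 0.0 (shut) to 1.0 (fully open); "gripper_force": force on a finger pad.
Only numpy, scipy, OpenCV 4.12 (cv2) and the standard library are available. Lean on these libraries where they do the work, as an engineer would, in place of code of your own. Each camera call takes 0.05 s, during which the arm holds its last target. There are 200 camera calls.

TASK

Open the child-resistant cap of the solvent tin: push the cap straight down against its spring until it is felt to be home, keep it pushed down while you turn it about 75 degrees anticlockwise (seen from above), just short of its end stop, then lift it off and set it down gently, without dropping it, top up in the shallow metal tray. Push firmly but do not force it: never load the cap with more than about 28 N, sideways pushes added in; leave the wedge, tape roll and flange where they lie.

Things in the scene. Friction and masses are not known exactly. Their poses are not given: they have to be found in the camera images.
- tin: Rectangular metal solvent tin with a paper label, 72x110 mm, its top 140 mm above the table, in a grey holder (120x160 mm plate with rims) bolted to the table; it cannot move. Origin at the table under the neck's axis, z up, x across its 72 mm side. Neck: white, 36 mm wide, 28 mm tall, with catches that hold the cap.
- cap: Black ribbed round cap, 57 mm wide, 30 mm tall, 28 to 56 g, locked on the neck. Origin at the centre of its open underside (locked: 158 mm over the table), z up, x along tin x when locked. Pushing meets a spring (7 to 15 N), then a hard stop 5 to 15 mm down, differing per tin, felt; held there (18 N is enough) it turns, elsewhere it is barred. Lifts off once turned 65 to 80 deg; end stop 85.
- tray: Shallow open bare metal tray fixed to the table, 130x150 mm outside, walls 3 mm thick and 16 mm high, floor about 3 mm thick. Origin at the centre of its underside on the table; x along its 130 mm side.
- loose_wedge: Oak wedge, 32x110x21 mm, lying loose; origin at the centre of its underside. A bystander.
- masking_tape: Roll of masking tape lying flat, 109 mm wide, 19 mm high; origin at the centre of its underside. A bystander.
- flange: Steel blade flange (ring), 91 mm wide, 16 mm high, lying flat; origin at the centre of its underside. A bystander.
Not all that is in view belongs to the job. Of the things that look like the tin, take the one that is nearest to the robot's base at the start. What is shaped like the cap but yellow is not meant.

How it is judged (in metres and radians):
On the way, in this order (a step that is already met when the one before it is completed fails the run):
1. the cap is turned at least 63 degrees anticlockwise from its locked place while still down on the neck (angle between the x axis of cap and the x axis of tin, either way round above 1.1 rad and z of cap in the frame of tin between 0.14 and 0.163 m and horizontal distance between cap and tin below 0.006 m), for 0.1 s.
2. the cap is lifted clear of the neck (z of cap in the frame of tin above 0.19 m), for 0.1 s.
At the end, for the whole second after the job is handed in: The cap stands top up and at rest on the floor of the tray, flat to within 6 degrees, wholly inside its rim and let go; the wedge, tape and flange lie within 20 mm of where they were (x of cap in the frame of tray between -0.04 and 0.04 m and y of cap in the frame of tray between -0.05 and 0.05 m and z of cap in the frame of tray between -0.002 and 0.008 m and angle between cap's own z axis and vertical below 0.1 rad and linear speed of cap below 0.02 m/s and distance of each of loose_wedge, masking_tape, flange from where it was at the start of the episode below 0.02 m); the robot touches nothing.
It fails at once if cap and tin press on each other with more than 30 N (contact force between cap and tin above 30 N).
It fails at once if the cap is dropped or flung (it moves faster than 0.5 m/s out of the fingers) (contact force between the fingers and cap below 0.05 N and linear speed of cap above 0.5 m/s).
It also fails if it takes over 67 s, if anything falls off the work surface, if the arm or the gripper's body presses on something with over 40 N, if the wrist force passes 120 N, or if a joint passes its speed limit or range.

## Working session

There is one attempt and no reset: what is moved stays moved. The work goes in short steps, each a Python script; the robot and the scene stay as the last script left them, time stands still between calls to the robot, and variables do not carry over. Pictures are saved under pics/ and viewed, at most 10 in all, crops included, and the job is handed in when it is done.

```bash
mkdir -p pics
python3 - <<'E'
from plant import r, effector, kinematics, readout, eyes
import cv2,numpy as np
for n in("scene","side"):
    p,d=eyes.snapshot(n); cv2.imwrite(f"pics/{n}0.png",p); np.save(f"pics/{n}0.npy",d)
    m=eyes.camera_model(n); print(n,{k:np.round(v,3).tolist() if not isinstance(v,str) else v for k,v in m.items()}, (d>0).mean())
s=readout.observe();print(s)
E
```

```text
scene {'mtx': [[498.393, 0.0, 325.946], [0.0, 498.393, 242.79], [0.0, 0.0, 1.0]], 'world_from_camera': [[-0.448, 0.461, -0.766, -580.621], [-0.894, -0.211, 0.396, 458.579], [0.022, 0.862, 0.507, 836.718], [0.0, 0.0, 0.0, 1.0]]} 0.8524772135416666
side {'mtx': [[521.297, 0.0, 322.3], [0.0, 521.297, 244.008], [0.0, 0.0, 1.0]], 'world_from_camera': [[0.779, 0.314, -0.542, -399.793], [-0.627, 0.399, -0.669, -1267.248], [0.006, 0.861, 0.508, 999.256], [0.0, 0.0, 0.0, 1.0]]} 0.9927278645833333
{'time': 0.1, 'q': array([-0.1025878 ,  0.43513679,  0.02497278,  1.5739625 , -0.01156574,
        1.13397633, -0.07509978]), 'joint_vel': array([ 1.88371133e-04, -1.99028190e-03, -6.68141511e-04, -1.88197913e-03,
        6.36281427e-04,  1.29215151e-03, -4.05572241e-05]), 'joint_efforts': array([ 2.76666542e-03, -6.69124532e+01,  9.87763703e-01, -3.15145969e+01,
       -6.05509384e-02,  3.73947364e-02,  1.19628339e-04]), 'tool_pos': array([ 6.24588595e+02, -6.73186937e-02,  2.37050557e+02]), 'orientation': array([-3.14026257e+00,  1.53077005e-04,  1.57073074e+00]), 'contact_force': array([ 0.0544716 ,  0.37970363, -0.44002502]), 'moment': array([0.01992882, 0.05240579, 0.01613339]), 'gripper_force': 0.0, 'opening': 1.0001429582794756}
```

View pics/scene0.png

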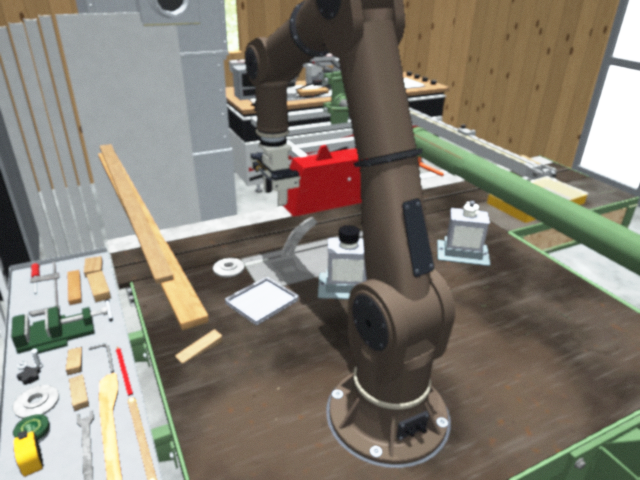

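View pics/side0.png

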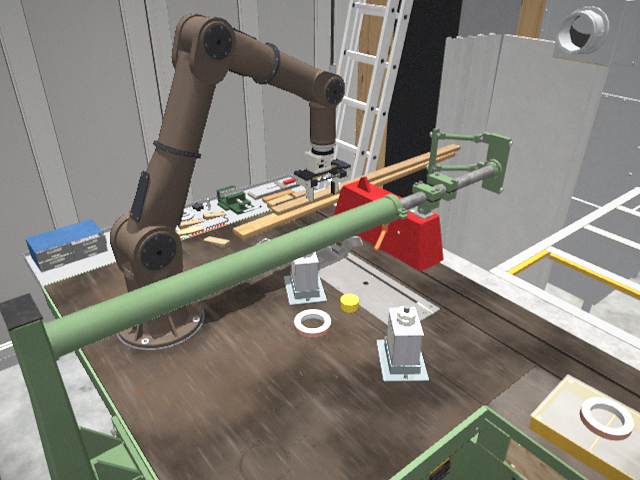

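The scene view shows a tin with a black cap at (348,235) and a bare-necked tin at (468,230). The tray is at (262,300), the flange at (228,267) and the wedge at (198,347). In the side view the capped tin is at (305,275), with its cap hidden behind the green rail. The other tin is at (404,340), the yellow cap at (349,303) and the tape at (312,322).

Next I'll turn these pixels into points and locate the green rail.

```bash
cat > h.py <<'E'
from plant import r, effector, kinematics, readout, eyes
import cv2,numpy as np
def ray(n,u,v):
    m=eyes.camera_model(n);K=m["mtx"];T=m["world_from_camera"]
    d=T[:3,:3]@np.array([(u-K[0,2])/K[0,0],-(v-K[1,2])/K[1,1],-1.]);return T[:3,3],d
def onz(n,u,v,z):
    o,d=ray(n,u,v);return o+d*(z-o[2])/d[2]
def cloud(n,D):
    m=eyes.camera_model(n);K=m["mtx"];T=m["world_from_camera"]
    v,u=np.mgrid[:480,:640];c=np.stack([(u-K[0,2])/K[0,0]*D,-(v-K[1,2])/K[1,1]*D,-D],-1)
    return c@T[:3,:3].T+T[:3,3]
E
python3 - <<'E'
from h import *
for n,pts in(("scene",{"captop":(348,229),"capside":(348,237),"tin":(346,265),"tin2neck":(470,206),"tin2":(468,235),"tray":(262,300),"flange":(221,266),"wedge":(198,347),"rail":(500,170),"rail2":(560,200),"sheet":(285,260)}),
 ("side",{"tin":(305,275),"tin2":(404,340),"tin2neck":(406,313),"yellow":(349,300),"tape":(300,325),"rail":(300,238),"rail2":(100,310),"rail3":(380,212),"saw":(350,245),"red":(400,240)})):
    D=np.load(f"pics/{n}0.npy");P=cloud(n,D)
    for k,(u,v) in pts.items(): print(n,k,P[v,u].round(),D[v,u])
I=cv2.imread("pics/scene0.png");J=cv2.imread("pics/side0.png")
a=cv2.resize(I[205:365,165:385],(770,560),interpolation=cv2.INTER_CUBIC)
cv2.imwrite("pics/cropA.png",a)
# black cap mask
h=cv2.cvtColor(I,cv2.COLOR_BGR2HSV)
m=(I.max(2)<60).astype(np.uint8);m[:215]=0;m[255:]=0;m[:,:325]=0;m[:,368:]=0
n,l,s,c=cv2.connectedComponentsWithStats(m);print(s[1:],c[1:])
P=cloud("scene",np.load("pics/scene0.npy"));print(P[l==1+np.argmax(s[1:,4])].round()[::12])
E
```

```text
scene captop [ 439. -135.  189.] 1344.5903
scene capside [ 417. -124.  178.] 1328.6812
scene tin [ 411. -118.   95.] 1363.5728
scene tin2neck [ 440. -563.  171.] 1523.7175
scene tin2 [ 417. -554.   83.] 1547.0186
scene tray [475. 105.   3.] 1371.035
scene flange [669. 163.  15.] 1490.265
scene wedge [353. 312.  13.] 1189.6494
scene rail [ 199. -394.  406.] 1153.1957
scene rail2 [  30. -397.  403.] 1026.2479
scene sheet [641. -32.   1.] 1553.1804
side tin [ 409. -184.   90.] 1625.5928
side tin2 [ 402. -609.  119.] 1322.5789
side tin2neck [ 437. -578.  169.] 1336.9192
side yellow [ 484. -309.   32.] 1611.9664
side tape [ 305. -296.   16.] 1531.821
side rail [ 218. -422.  398.] 1205.6879
side rail2 [-236. -415.  403.] 961.37036
side rail3 [ 466. -433.  392.] 1336.5453
side saw [ 669. -103.   65.] 1833.1223
side red [ 624. -370.  224.] 1549.4319
[[357 215   2   1   2]
 [360 215   8  40 176]
 [338 225  22  19 325]] [[357.5        215.        ]
 [364.77840909 229.82386364]
 [348.56923077 233.65538462]]
[[ 462. -138.  190.]
 [ 461. -138.  187.]
 [ 455. -123.  190.]
 [-581.  459.  837.]
 [ 445. -135.  189.]
 [ 450. -114.  189.]
 [ 439. -145.  187.]
 [ 447. -121.  186.]
 [ 430. -149.  188.]
 [ 430. -124.  190.]
 [ 421. -156.  187.]
 [ 424. -133.  188.]
 [ 432. -110.  186.]
 [ 413. -136.  190.]
 [ 425. -116.  185.]
 [ 412. -145.  186.]
 [ 414. -125.  186.]
 [ 431. -113.  177.]
 [ 413. -140.  180.]
 [ 418. -121.  179.]
 [ 437. -110.  168.]
 [ 412. -133.  176.]
 [ 420. -119.  172.]
 [ 430. -110.  166.]
 [ 410. -136.  170.]
 [ 410. -126.  170.]
 [ 415. -123.  164.]
 [ 411. -130.  162.]]
```

View pics/cropA.png

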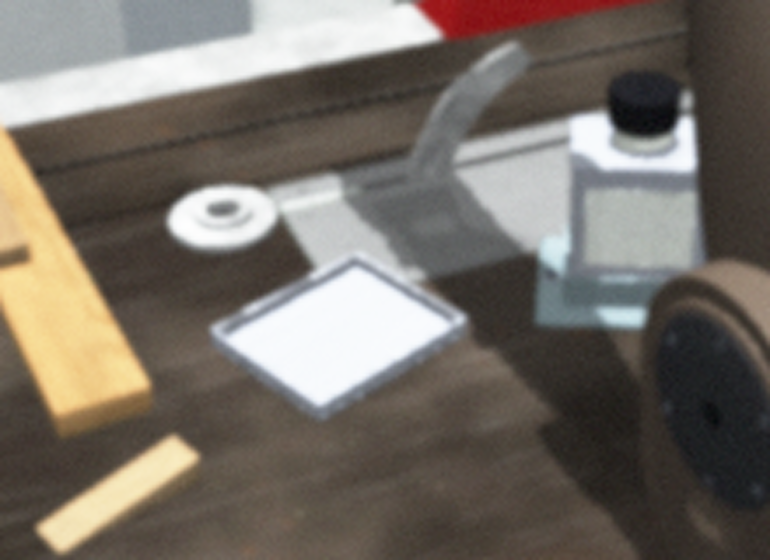

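Two things look like the tin: the capped one at scene (346,265), about 457 mm from the base, and the bare-necked one at (468,235), about 710 mm away. The crop confirms that the capped one has a black ribbed cap at crop (645,105). It's the nearer of the two, and its top is at about 188 mm as expected. The yellow cap on the table is not meant.

Now I'll move the wrist camera over it.

```bash
cat >> h.py <<'E'
DN=lambda yaw:[np.pi,0,yaw]
def wray(m,u,v):
    K=m["mtx"];T=np.array(m["world_from_camera"]);x=(u-K[0,2])/K[0,0];y=(v-K[1,2])/K[1,1];t=np.hypot(x,y)
    d=np.array([x/t*np.sin(t),-y/t*np.sin(t),-np.cos(t)]);return T[:3,3],T[:3,:3]@d
def wonz(m,u,v,z):
    o,d=wray(m,u,v);return o+d*(z-o[2])/d[2]
def wpix(m,p):
    T=np.linalg.inv(m["world_from_camera"]);c=T[:3,:3]@np.array(p,float)+T[:3,3];K=m["mtx"]
    x,y,z=c[0],-c[1],-c[2];t=np.arctan2(np.hypot(x,y),z);s=t/max(np.hypot(x,y),1e-9);return K[0,2]+K[0,0]*x*s,K[1,2]+K[1,1]*y*s
def tri(a,b):
    # nearest point of two rays, gap
    (o1,d1),(o2,d2)=a,b;A=np.stack([d1,-d2],1);s,_,_,_=np.linalg.lstsq(A,o2-o1,rcond=None)
    p,q=o1+d1*s[0],o2+d2*s[1];return (p+q)/2,np.linalg.norm(p-q)
E
python3 - <<'E'
from h import *
import pickle
R={}
for k,p in {"a":(437,-133,320),"b":(437,-63,320),"c":(470,60,320),"d":(470,140,320)}.items():
    r.move_to(list(p),DN(np.pi/2));r.wait(.3)
    m=eyes.camera_model("wrist");im,d=eyes.snapshot("wrist");R[k]=(m,im,d)
    print(k,readout.observe()["tool_pos"].round(1),np.round(m["world_from_camera"],2).tolist(),readout.observe()["contact_force"].round(2))
print(R["a"][0]["mtx"],readout.observe()["time"])
pickle.dump(R,open("w.pkl","wb"))
cv2.imwrite("pics/w4.png",cv2.resize(np.vstack([np.hstack([R["a"][1],R["b"][1]]),np.hstack([R["c"][1],R["d"][1]])]),(800,600),interpolation=cv2.INTER_AREA))
E
```

```text
a [ 437.4 -132.6  319.6] [[1.0, -0.0, 0.0, 437.48], [0.0, 0.97, 0.25, -64.57], [-0.0, -0.25, 0.97, 465.5], [0.0, 0.0, 0.0, 1.0]] [-1.14  0.29  0.25]
b [437.  -63.7 320. ] [[1.0, 0.0, 0.0, 437.02], [-0.0, 0.97, 0.25, 4.06], [-0.0, -0.25, 0.97, 465.98], [0.0, 0.0, 0.0, 1.0]] [ 0.33  0.31 -0.22]
c [470.   59.2 320.1] [[1.0, 0.0, 0.0, 469.98], [-0.0, 0.97, 0.25, 126.94], [-0.0, -0.25, 0.97, 466.13], [0.0, 0.0, 0.0, 1.0]] [-0.12  0.24 -0.21]
d [470.2 139.2 320.1] [[1.0, 0.0, 0.0, 470.17], [-0.0, 0.97, 0.25, 206.94], [-0.0, -0.25, 0.97, 466.08], [0.0, 0.0, 0.0, 1.0]] [ 1.71  0.37 -0.03]
[[371.64829954   0.         322.81704267]
 [  0.         371.64829954 241.76913418]
 [  0.           0.           1.        ]] 3.8417
```

View pics/w4.png

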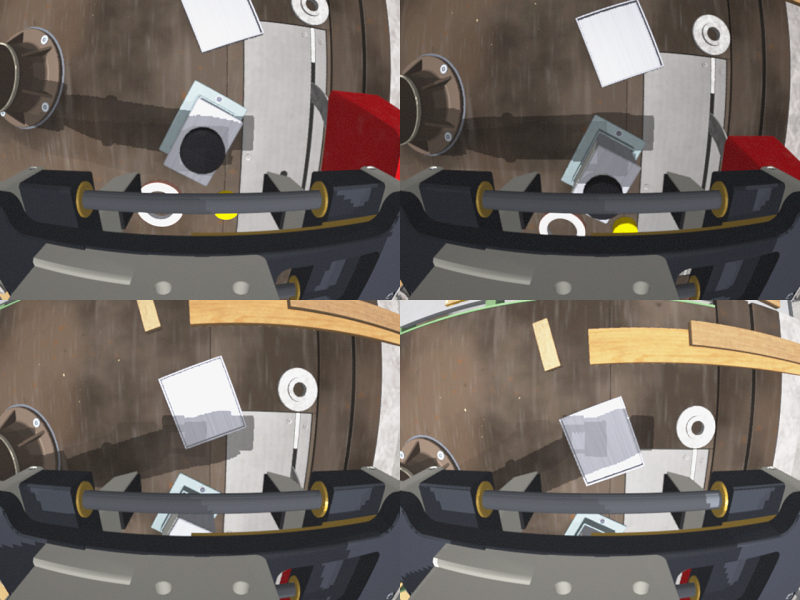

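The wrist montage shows the black cap at full-image (323,240) in view a, and the tray with its centre at (325,162) in view c. The tape and yellow cap lie beyond the tin. I'll take a second cap view, then triangulate.

Run:
```python
from h import *
import pickle
R=pickle.load(open("w.pkl","rb"))
r.move_to([470,0,320],DN(np.pi/2))
for k,p in {"e":(437,-200,320),"f":(480,-165,320)}.items():
    r.move_to(list(p),DN(np.pi/2));r.wait(.4)
    m=eyes.camera_model("wrist");im,d=eyes.snapshot("wrist");R[k]=(m,im,d)
pickle.dump(R,open("w.pkl","wb"))
T={}
for k in "aef":
    m,im,d=R[k];u0,v0=wpix(m,(437,-133,188))
    M=(im.max(2)<70).astype(np.uint8)
    yy,xx=np.mgrid[:480,:640];M[np.hypot(xx-u0,yy-v0)>60]=0
    M=cv2.morphologyEx(M,cv2.MORPH_OPEN,np.ones((5,5)))
    n,l,s,c=cv2.connectedComponentsWithStats(M);i=1+np.argmax(s[1:,4])
    cn,_=cv2.findContours((l==i).astype(np.uint8),0,1);cn=max(cn,key=len)[:,0]
    # top-disc pixels by depth (axial depth -> height)
    def z(u,v):
        o,dr=wray(m,u,v);f=-np.array(m["world_from_camera"])[:3,2];return (o+dr*d[v,u]/(dr@f))[2]
    px=np.argwhere(l==i);Z=np.array([z(u,v) for v,u in px]);top=px[Z>184]
    W=np.array([wonz(m,u,v,188)[:2] for v,u in top],np.float32)
    cc,rad=cv2.minEnclosingCircle(W);cu=wpix(m,(*cc,188));T[k]=wray(m,*cu)
    mean=W.mean(0)
    print(k,s[i],"medz",np.median(Z[Z>184]).round(1),"circ",np.round(cc,1),round(rad,1),"mean",mean.round(1),"hull area r",np.sqrt(cv2.contourArea(cv2.convexHull(W))/np.pi).round(1),d[int(v0),int(u0)])
print("tri",tri(T["a"],T["e"]),tri(T["a"],T["f"]))
C=[(254,120),(354,90),(392,198),(293,235)];Dd=[(256,178),(354,155),(389,262),(296,296)]
Q=[tri(wray(R["c"][0],*a),wray(R["d"][0],*b)) for a,b in zip(C,Dd)]
for q in Q: print("traycorner",q[0].round(1),round(q[1],1))
for k,CC in(("c",C),("d",Dd)):
    w=np.array([wonz(R[k][0],*c,16)[:2] for c in CC]);print(w.mean(0).round(1),np.linalg.norm(np.diff(np.vstack([w,w[:1]]),axis=0),axis=1).round(),np.degrees(np.arctan2(*(w[1]-w[0])[::-1])).round(1))
v=np.hstack([cv2.resize(R[k][1][150:330,230:430],(400,360)) for k in "ae"]);cv2.imwrite("pics/cap2.png",v)
```

```text
a [ 288  204   73   74 4208] medz 187.1 circ [ 438.1 -138.3] 28.6 mean [ 437.9 -138.1] hull area r 27.9 286.2277
e [305 184  26  10 211] medz 187.1 circ [ 433.  -163.1] 10.0 mean [ 433.5 -162.9] hull area r 5.9 271.11807
f [ 234  178   73   60 3441] medz 187.1 circ [ 439.1 -139.5] 28.3 mean [ 438.1 -142.6] hull area r 25.5 278.08844
tri (array([ 434.61647879, -180.49083932,   31.13073179]), np.float64(7.693643182090524)) (array([ 438.02906702, -140.53802449,  180.17217011]), np.float64(0.27309395137466297))
traycorner [377.7 164.9 -39.1] 1.5
traycorner [507.7 196.6  13. ] 0.3
traycorner [552.2  66.6  31. ] 0.3
traycorner [434.6  21.   29.9] 1.9
[470.5 109.8] [125. 140. 131. 150.] 16.4
[471.4 110.8] [122. 143. 129. 161.] 12.8
```

View pics/cap2.png

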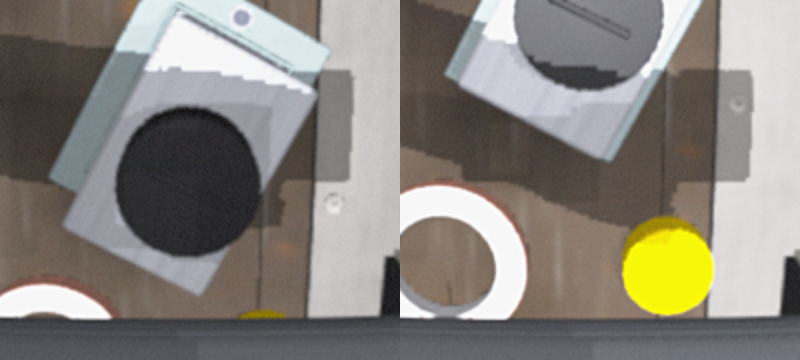

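In view a the cap is a full dark disc, in crop at (188,182). In view e it's lit grey by the lighting at (588,25), so the dark mask failed there. I'll refit by depth height.

Run:
```python
from h import *
import pickle
R=pickle.load(open("w.pkl","rb"));T={}
for k in "aef":
    m,im,d=R[k];u0,v0=map(int,wpix(m,(438,-138,188)));f=-np.array(m["world_from_camera"])[:3,2]
    W=[]
    for v in range(max(0,v0-60),v0+60):
        for u in range(u0-60,u0+60):
            o,dr=wray(m,u,v);p=o+dr*d[v,u]/(dr@f)
            if d[v,u]>0 and 183<p[2]<193: W.append(o+dr*(188-o[2])/dr[2])
    W=np.array(W,np.float32)[:,:2];cc,rad=cv2.minEnclosingCircle(W);T[k]=wray(m,*wpix(m,(*W.mean(0),188)))
    print(k,len(W),np.round(cc,1),round(rad,1),W.mean(0).round(1),np.sqrt(cv2.contourArea(cv2.convexHull(W))/np.pi).round(1))
for a in("ae","af","ef"): print(tri(T[a[0]],T[a[1]]))
# tray: floor/rim height by depth
for k in "cd":
    m,im,d=R[k];f=-np.array(m["world_from_camera"])[:3,2]
    for w in [(471,110),(440,90),(500,130),(440,145),(471,110+150)]:
        u,v=map(int,wpix(m,(*w,3)));o,dr=wray(m,u,v);print(k,w,(o+dr*d[v,u]/(dr@f)).round(1))
```

```text
Traceback (most recent call last):
cv2.error: OpenCV(4.12.0) /io/opencv/modules/imgproc/src/shapedescr.cpp:201: error: (-215:Assertion failed) count >= 0 && (depth == CV_32F || depth == CV_32S) in function 'minEnclosingCircle'
```

Run:
```python
from h import *
import pickle
R=pickle.load(open("w.pkl","rb"));T={}
for k in "aef":
    m,im,d=R[k];u0,v0=map(int,wpix(m,(438,-138,188)));f=-np.array(m["world_from_camera"])[:3,2]
    W=[]
    for v in range(max(0,v0-60),v0+60):
        for u in range(u0-60,u0+60):
            o,dr=wray(m,u,v);p=o+dr*d[v,u]/(dr@f)
            if d[v,u]>0 and 183<p[2]<193: W.append(o+dr*(188-o[2])/dr[2])
    W=np.ascontiguousarray(np.array(W)[:,:2].astype(np.float32));cc,rad=cv2.minEnclosingCircle(W.reshape(-1,1,2));T[k]=wray(m,*wpix(m,(*W.mean(0),188)))
    print(k,len(W),np.round(cc,1),round(rad,1),W.mean(0).round(1),np.sqrt(cv2.contourArea(cv2.convexHull(W))/np.pi).round(1))
for a in("ae","af","ef"): print(tri(T[a[0]],T[a[1]]))
for k in "cd":
    m,im,d=R[k];f=-np.array(m["world_from_camera"])[:3,2]
    for w in [(471,110),(440,90),(500,130),(440,145),(471,110+150)]:
        u,v=map(int,wpix(m,(*w,3)));o,dr=wray(m,u,v);print(k,w,(o+dr*d[v,u]/(dr@f)).round(1))
```

```text
a 4071 [ 437.6 -138.9] 28.9 [ 437.8 -138.4] 28.4
e 4486 [ 437.9 -139.7] 28.8 [ 437.7 -139.6] 28.4
f 4241 [ 438.5 -139.4] 28.9 [ 438.6 -139.1] 28.4
(array([ 437.77392434, -139.74330732,  182.91952448]), np.float64(0.07572524004797135))
(array([ 437.80136924, -139.93640099,  182.25189288]), np.float64(0.0370373329326087))
(array([ 437.79298667, -139.82076467,  182.65477217]), np.float64(0.1795755481778539))
c (471, 110) [470.2 111.1   0.7]
c (440, 90) [438.9  90.    1.6]
c (500, 130) [499.9 130.    2.3]
c (440, 145) [439.4 145.2   1.7]
c (471, 260) [470.5 262.   -2.1]
d (471, 110) [470.2 109.6   0.6]
d (440, 90) [439.2  90.3   2.6]
d (500, 130) [499.4 130.4   1.2]
d (440, 145) [438.8 146.1   2.5]
d (471, 260) [470.5 260.6   7.9]
```

The cap centre is (437.9, −139.2), with a fitted radius of 28.4 mm against 28.5 mm given, and the top is at about 187 mm. The tray centre is (471, 110), with its floor at about 2–3 mm. Next is the grasp.

Run:
```python
from h import *
Y=0.92
r.move_to([437.9,-139.2,230],DN(Y));r.wait(.3)
s=readout.observe();print(s["time"],s["q"].round(2))
r.move_straight([437.9,-139.2,174],v=80);r.wait(.5)
def avg(n=10):
    f=[];
    for _ in range(n): r.wait(.02);f.append(readout.observe()["contact_force"])
    return np.mean(f,0),np.std(f,0)
b,sd=avg();print("base",b.round(2),sd.round(2),readout.observe()["tool_pos"].round(2));np.save("base.npy",b)
effector.command_gripper(0.5,10);r.wait(.3)
s=readout.observe();f,_=avg();print("grip",(f-b).round(2),s["opening"],s["gripper_force"],s["tool_pos"].round(2),s["moment"].round(2),s["time"])
```

```text
7.5 [ 0.08  0.17  0.12  1.98 -0.03  1.   -0.43]
base [ 0.12 -0.01  0.  ] [0.28 0.49 0.42] [ 437.91 -139.17  174.  ]
grip [ 2.34 -2.13 -1.87] 0.6208507044078908 9.999359752982855 [ 438.12 -139.36  174.05] [-0.38 -0.32 -0.07] 9.9583
```

```bash
cat >> h.py <<'E'
import pickle
def avg(n=4):
    f=[]
    for _ in range(n): r.wait(.02);f.append(readout.observe()["contact_force"])
    return np.mean(f,0)-np.load("base.npy")
E
python3 - <<'E'
from h import *
effector.command_gripper(0.5,50);r.wait(.2)
p=np.array([437.9,-139.2,174.]);f=avg();print(f.round(2))
ax=np.array([.795,-.606])
for i in range(5):
    if np.linalg.norm(f)<1: break
    p[:2]+=np.clip(f[:2]*.12,-.6,.6);p[2]+=np.clip(f[2]*.08,-.3,.3)
    r.move_straight(p.tolist(),DN(.92),v=10);r.wait(.1);f=avg();print(p.round(2),f.round(2))
F=-1
print("push")
for i in range(14):
    if f[2]>12: break
    p[2]-=1.;r.move_straight(p.tolist(),DN(.92),v=20);f=avg();s=readout.observe()
    print(p[2].round(2),f.round(2),s["tool_pos"].round(2),s["gripper_force"])
print(readout.observe()["time"]);np.save("p.npy",p)
E
```

```text
[ 3.87 -3.61 -3.07]
[ 438.36 -139.63  173.75] [-1.09 -0.74  5.76]
[ 438.23 -139.72  174.05] [0.48 0.85 1.71]
[ 438.29 -139.62  174.19] [ 1.33  1.81 -1.14]
[ 438.45 -139.4   174.1 ] [-0.67  0.82  0.03]
[ 438.37 -139.3   174.1 ] [-1.28 -0.35 -0.88]
push
173.1 [-2.88 -0.12  5.67] [ 438.27 -139.45  173.43] 50.00202728435397
172.1 [-3.6   0.19  6.8 ] [ 438.35 -139.45  172.52] 50.00262605957687
171.1 [-3.91  0.42  7.17] [ 438.4  -139.47  171.6 ] 50.00287891365588
170.1 [-4.1  0.3  8.2] [ 438.42 -139.47  170.64] 50.00293540768325
169.1 [-4.18 -0.25  8.35] [ 438.4  -139.45  169.64] 50.00318557955325
168.1 [-4.23  0.27  8.88] [ 438.41 -139.47  168.69] 50.00352535396814
167.1 [-4.44  0.3   8.96] [ 438.42 -139.46  167.73] 50.00376789830625
166.1 [-4.87  0.5  10.02] [ 438.43 -139.49  166.76] 50.00399239361286
165.1 [-4.94  0.29  9.85] [ 438.46 -139.46  165.8 ] 50.004011476412416
164.1 [-4.69  0.67 10.66] [ 438.44 -139.46  164.81] 50.00427620485425
163.1 [-5.3   0.98 11.19] [ 438.43 -139.45  163.83] 50.00429053790867
162.1 [-5.16  0.82 11.57] [ 438.46 -139.45  162.88] 50.00457205809653
161.1 [-5.34  0.63 13.75] [ 438.42 -139.46  162.  ] 50.00495024956763
16.8083
```

Run:
```python
from h import *
p=np.load("p.npy");f=avg()
for i in range(14):
    if f[2]>21: break
    p[:2]+=np.clip(f[:2]*.07,-.3,.3)
    p[2]-=min(.5,max(.1,(22.-f[2])*.08));r.move_straight(p.tolist(),DN(.92),v=20);r.wait(.05);f=avg();s=readout.observe()
    print(p.round(2),f.round(2),s["tool_pos"].round(2))
print(readout.observe()["time"],s["moment"].round(2));np.save("p.npy",p)
```

```text
[ 438.07 -139.22  160.6 ] [-6.73  0.83 18.41] [ 438.48 -139.46  161.96]
[ 437.77 -139.17  160.32] [-6.95  0.96 21.26] [ 438.46 -139.46  161.92]
17.6083 [0.18 1.6  0.01]
```

```bash
cat > turn.py <<'E'
from h import *
import sys
p=np.load("p.npy");y0=float(sys.argv[1]);y1=float(sys.argv[2]);f=avg();g=.1
for i in range(3):
    p[:2]+=np.clip(f[:2]*g,-.6,.6);p[2]-=np.clip((20.5-f[2])*.06,-.3,.2)
    r.move_straight(p.tolist(),DN(y0),v=20);r.wait(.05);f=avg();print(p.round(2),f.round(2))
n=int(np.ceil((y1-y0)/np.radians(4)))
for y in np.linspace(y0,y1,n+1)[1:]:
    p[:2]+=np.clip(f[:2]*g,-.4,.4);p[2]-=np.clip((20.5-f[2])*.06,-.3,.2)
    r.move_straight(p.tolist(),DN(y),v=20);r.wait(.03);f=avg();s=readout.observe()
    print(round(y,3),p.round(2),f.round(2),s["tool_pos"].round(2),round(s["orientation"][2],3),s["moment"].round(2))
    if np.linalg.norm(f)>26.5 or f[2]<17 or abs(s["orientation"][2]-y)>.1: print("STOP");break
np.save("p.npy",p);print(y,readout.observe()["time"])
E
python3 turn.py .92 1.2
```

```text
[ 437.17 -139.08  160.35] [-4.7   0.31 18.35]
[ 436.7  -139.05  160.22] [-3.2   0.93 17.64]
[ 436.38 -138.96  160.05] [-2.88  0.46 18.53]
0.976 [ 436.09 -138.91  159.93] [-1.33  0.22 17.99] [ 438.5  -139.46  161.97] 0.976 [0.05 0.55 0.06]
1.032 [ 435.96 -138.89  159.78] [-0.99  0.29 18.95] [ 438.6  -139.44  161.96] 1.032 [0.05 0.43 0.04]
1.088 [ 435.86 -138.86  159.69] [-0.37  0.18 19.48] [ 438.66 -139.4   161.96] 1.088 [0.06 0.35 0.04]
1.144 [ 435.82 -138.84  159.63] [-0.71  0.22 19.94] [ 438.73 -139.37  161.93] 1.144 [0.05 0.35 0.03]
1.2 [ 435.75 -138.82  159.59] [-0.5   0.43 20.04] [ 438.78 -139.31  161.96] 1.2 [0.07 0.29 0.02]
1.2 20.525
```

The turning torque is tiny, so the cap is turning and not slipping in the jaws or barred. I'll continue to 75°.

```bash
python3 turn.py 1.2 2.235
```

```text
[ 435.7  -138.74  159.57] [-0.58  0.13 19.83]
[ 435.64 -138.72  159.53] [-0.48 -0.06 20.3 ]
[ 435.59 -138.73  159.52] [-9.000e-02  1.000e-02  2.034e+01]
1.269 [ 435.58 -138.73  159.51] [-0.49  1.05 20.53] [ 438.76 -139.03  161.95] 1.269 [0.23 0.22 0.03]
1.338 [ 435.53 -138.62  159.51] [-2.000e-02  1.010e+00  2.086e+01] [ 438.74 -138.9   161.94] 1.338 [0.24 0.25 0.02]
1.407 [ 435.53 -138.52  159.53] [-1.000e-02  1.590e+00  2.009e+01] [ 438.71 -138.75  161.95] 1.407 [0.24 0.21 0.02]
1.476 [ 435.53 -138.36  159.51] [-0.87  0.89 20.64] [ 438.68 -138.71  161.94] 1.476 [0.21 0.29 0.02]
1.545 [ 435.44 -138.27  159.52] [-0.22  1.17 20.6 ] [ 438.62 -138.61  161.94] 1.545 [0.15 0.25 0.08]
1.614 [ 435.42 -138.16  159.52] [-0.5   0.49 20.  ] [ 438.56 -138.58  161.93] 1.614 [0.1  0.22 0.08]
1.683 [ 435.37 -138.11  159.49] [-0.22  0.46 20.32] [ 438.54 -138.54  161.93] 1.683 [0.06 0.21 0.02]
1.752 [ 435.35 -138.06  159.48] [-0.59  0.26 20.83] [ 438.5  -138.53  161.93] 1.752 [-0.04  0.26  0.07]
1.821 [ 435.29 -138.04  159.5 ] [-0.46  0.35 20.21] [ 438.44 -138.51  161.94] 1.821 [0.01 0.22 0.04]
1.89 [ 435.24 -138.    159.48] [-0.42  0.74 20.15] [ 438.38 -138.5   161.94] 1.89 [0.02 0.2  0.04]
1.959 [ 435.2  -137.93  159.46] [-0.91 -0.35 20.29] [ 438.34 -138.42  161.92] 1.959 [0.02 0.2  0.03]
2.028 [ 435.11 -137.96  159.45] [-0.55  0.38 20.7 ] [ 438.28 -138.44  161.92] 2.028 [0.03 0.18 0.07]
2.097 [ 435.05 -137.92  159.46] [-0.11  0.63 19.93] [ 438.24 -138.42  161.94] 2.097 [-0.02  0.21  0.04]
2.166 [ 435.04 -137.86  159.43] [-0.4   0.18 20.7 ] [ 438.19 -138.4   161.91] 2.166 [-0.07  0.24  0.06]
2.235 [ 435.   -137.84  159.44] [-0.74  0.2  20.31] [ 438.15 -138.37  161.93] 2.235 [0.01 0.18 0.14]
2.235 26.9417
```

75.3° reached with steady force. Now I'll lift with force checks.

Run:
```python
from h import *
p=np.load("p.npy");q=p.copy();g=np.array([438.15,-138.4])
for k in range(1,13):
    q[2]+=2.5;q[:2]=p[:2]+(g-p[:2])*min(1,k/5)
    r.move_straight(q.tolist(),DN(2.235),v=30);f=avg(3);print(q.round(2),f.round(2))
    if f[2]<-8: print("STUCK");break
else:
    r.move_straight([438.2,-138.4,240],DN(2.235),v=60)
s=readout.observe();print(s["tool_pos"].round(1),s["opening"],s["gripper_force"],avg().round(2),s["time"])
im,d=eyes.snapshot("wrist");im2,_=eyes.snapshot("scene")
cv2.imwrite("pics/lift.png",np.hstack([cv2.resize(im[:,:],(400,300)),cv2.resize(im2[130:330,200:460],(390,300))]))
```

```text
[ 435.63 -137.95  161.94] [ 0.96 -0.15 11.54]
[ 436.26 -138.07  164.44] [-0.02 -0.11 10.42]
[ 436.89 -138.18  166.94] [-1.61  0.12  9.13]
[ 437.52 -138.29  169.44] [-2.76  0.46  8.24]
[ 438.15 -138.4   171.94] [-2.53  0.29  6.98]
[ 438.15 -138.4   174.44] [-1.89  0.45  5.34]
[ 438.15 -138.4   176.94] [ 0.27  0.41 -0.49]
[ 438.15 -138.4   179.44] [ 0.08 -0.01 -0.24]
[ 438.15 -138.4   181.94] [-0.09  0.21 -0.85]
[ 438.15 -138.4   184.44] [ 0.48  0.2  -0.68]
[ 438.15 -138.4   186.94] [-0.26 -0.26 -0.39]
[ 438.15 -138.4   189.44] [ 0.12  0.38 -0.51]
[ 438.  -138.4  239.7] 0.614197920125653 49.99939190223813 [ 0.5  -0.65 -0.31] 31.5333
```

View pics/lift.png

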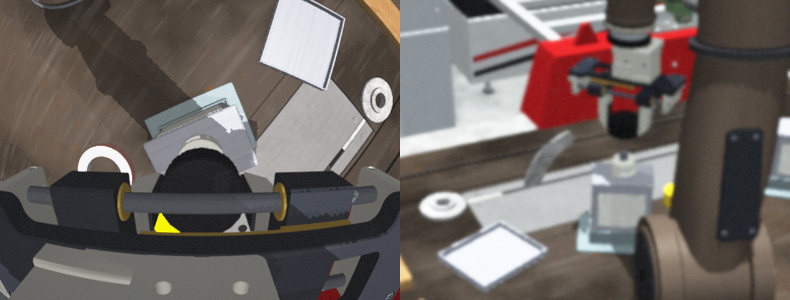

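The cap is clear of the neck in both views: the scene part shows it in the jaws at (622,125), with the bare neck below. Now I'll carry it to the tray and lower it by feel.

Run:
```python
from h import *
Y=.28
r.move_straight([455,-20,235],DN(1.5),v=150)
r.move_straight([471,110,150],DN(Y),v=120)
r.move_straight([471,110,28],DN(Y),v=70);r.wait(.4)
b=avg(8);z=28.;print("b",b.round(2),readout.observe()["tool_pos"].round(1))
for i in range(26):
    z-=.7;r.move_straight([471,110,z],DN(Y),v=15);f=avg(3)-b
    if f[2]>2: break
print(z,f.round(2))
effector.command_gripper(.68,5);r.wait(.3)
s=readout.observe();print(s["opening"],s["gripper_force"],(avg()-b).round(2))
effector.command_gripper(.78);r.wait(.2)
r.move_straight([471,110,130],DN(Y),v=60)
r.move_straight([471,60,300],DN(np.pi/2),v=200);r.wait(.3)
m=eyes.camera_model("wrist");im,d=eyes.snapshot("wrist");im2,_=eyes.snapshot("scene")
pickle.dump((m,im,d),open("end.pkl","wb"));print(wpix(m,(471,110,33)),wpix(m,(471,110,3)),readout.observe()["time"])
cv2.imwrite("pics/end.png",np.hstack([cv2.resize(im,(400,300)),cv2.resize(im2[220:370,160:360],(400,300))]))
```

```text
b [-0.1  -0.05 -0.6 ] [471. 110.  28.]
18.90000000000001 [-0.23  0.25  2.99]
0.6789050468834968 0.0 [-0.09 -0.    0.25]
(np.float64(323.1881006955345), np.float64(162.6324806172425)) (np.float64(323.17952003267277), np.float64(161.5353855096124)) 45.625
```

View pics/end.png

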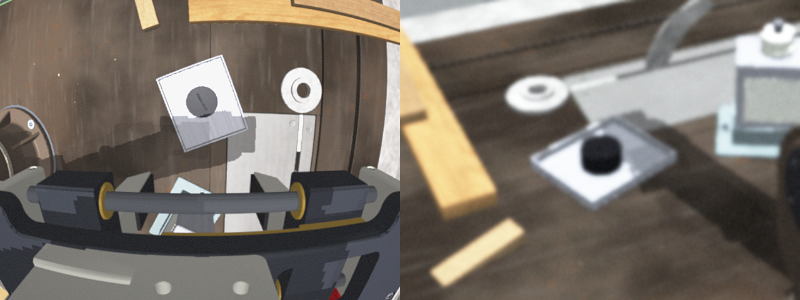

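The cap stands top up in the middle of the tray, at wrist (202,101) and scene part (600,155). The flange, wedge and tape were not approached, and the gripper is clear.

```bash
python3 -c "
from h import *
print(r.hand_in())"
```

```text
the job is handed in; nothing more can be done
None
```

The cap was pushed home (about 12 mm down, at about 20 N, never over about 23 N measured), turned 75° anticlockwise, lifted off and set top up in the middle of the tray; the job was handed in at about 46 s, and no verdict came back.

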